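# Lock the drive sled with its pin through the slotted cover

## Task

Take the locking pin with the square grip out of the wooden rack and lock the drive unit's inner sled with it: put the pin through the slot in the sloping cover, feel along the slot for the hole in the sled hidden underneath until the pin drops in, and push it fully home so that its collar sits flat on the cover. Then let go of it. Leave the other pin and everything else on the bench where they are.

Things in the scene. Friction and masses are not known exactly. Their poses are not given: they have to be found in the camera images.
- pin: the locking pin, upright in either hole of the rack, collar on the rack's top: bare steel shaft 14 mm thick and 62 mm long below a round collar 30 mm across and 6 mm thick, under a plain black SQUARE grip 24 x 24 mm, 50 mm tall. Origin: on the axis at the collar's underside; z from tip to grip, x and y square to the grip's flat sides; grip from z 6 to 56 mm. Mass 0.1 to 0.2 kg
- pin_grip (a point): a point on the pin's axis inside its square grip, 34 mm above the collar's underside and 22 mm below the grip's top; axes as the pin's
- pin_tip (a point): the centre of the pin's nose, 62 mm below the collar's underside. The last 7 mm of the shaft taper to a flat nose 8 mm across
- rack: brown wooden pin rack, fixed, 62 x 170 mm and 75 mm high, with two square holes 20 mm wide and 70 mm deep in its top, 50 mm either side of its middle along its y; the pins may stand in either. Origin: centre of its underside; z up, y along its length
- cover: sloping aluminium cover, 180 x 206 mm, 4 mm thick, of a white-sided drive unit fixed on a steel stand; it faces up and towards the robot, 32 degrees from level. In its middle is one slot, 82 mm long, 19 mm wide, shut from inside by a dust flap. Origin: the slot's centre on the outer face, 130 mm above the table; y along the slot (level), x up the slope, away from the robot, z square out of the cover
- flap_mid (a point): middle of the black dust flap just under the slot: hinged along the slot's upper edge and lightly sprung, it swings inwards out of the pin's way at a push of well under 1 N and springs back; this point is given for the flap shut
- under_slot (a point): point straight under the slot's centre, 28 mm below the cover's outer face, level with the fixed sled's flat steel top, hidden by the flap; axes as the cover's. The sled has one 17 mm square hole, 38 mm deep, square to the cover, on the slot's centre line but at an unknown place up to 28 mm either way along it. The pin on the sled beside the hole has its collar 34 mm off the cover
- stub_pin: the other pin, to be left alone: steel shaft 18 mm thick and only 30 mm long under a 30 mm collar, with a black ROUND mushroom knob 40 mm across and 36 mm above the collar's underside. Origin: on its axis at the collar's underside, z up; it stands in the other hole of the rack
- tin: shallow round brass tin, 72 mm across, 18 mm high, a bystander; origin: centre of its underside
- tin_b: round brass tin, 64 mm across, 22 mm high, a bystander; origin: centre of its underside
- pill_bottle: white plastic bottle, 52 mm across, 95 mm high, a bystander; origin: centre of its underside
- can: steel food can, 74 mm across, 110 mm high, a bystander; origin: centre of its underside
- driver: screwdriver lying flat, 170 mm long, a bystander; origin: on the table below its middle, x along it
- display_board: green circuit board with a black display, 70 x 100 mm, 16 mm high, a bystander; origin: centre of its underside
Things that resemble listed ones, but are neither listed nor needed, are in the scene too. Of the things that look like the rack, the middle-sized one is meant. Leave any orange look-alike of the pin alone.

How it is judged:
On the way, in this order (a step that is already met when the one before it is completed fails the run):
1. the locking pin is lifted clear out of the rack (z of pin_tip in the frame of rack above 0.08 m), for 0.1 s.
2. the pin's nose is through the slot, inside the cover (z of pin_tip in the frame of cover between -0.07 and -0.012 m and x of pin_tip in the frame of cover between -0.012 and 0.012 m and y of pin_tip in the frame of cover between -0.042 and 0.042 m), for 0.1 s.
At the end, for the whole second after the job is handed in: the locking pin is fully home in the sled's hidden hole: its collar within 3 mm of flat on the cover's outer face, its axis square to the cover within 0.08 rad and within 6 mm of the slot's centre line and 34 mm of the slot's centre; at rest and let go of (z of pin in the frame of cover between -0.003 and 0.003 m and x of pin in the frame of cover between -0.006 and 0.006 m and y of pin in the frame of cover between -0.034 and 0.034 m and angle between the z axis of pin and the z axis of cover, either way round below 0.08 rad and linear speed of pin below 0.01 m/s and contact force between pin and the fingers below 0.1 N); the robot touches nothing.
It fails at once if the other pin is shifted by more than 30 mm (distance of stub_pin from where it was at the start of the episode above 0.03 m).
It fails at once if a bystander (tin, bottle, can, screwdriver or board) is shifted by more than 30 mm (distance of any of tin, tin_b, pill_bottle, can, driver, display_board from where it was at the start of the episode above 0.03 m).
It also fails if it takes over 72 s, if anything falls off the work surface, if the arm or the gripper's body presses on something with over 40 N, if the wrist force passes 120 N, or if a joint passes its speed limit or range.

## Robot

A 6-joint arm with a two-finger parallel gripper is mounted at the origin on the work surface. World frame = base frame: x ahead of the robot, y to its left, z up, the work surface at z = 0. Lengths are in m, angles in rad, forces in N, time in s.
With the tool pointing down it reaches from about 0.25 to 0.775 m from the base axis. Payload 4 kg.
Tool frame: the origin (TCP) lies at the very end of the fingers, on their centre line; the grasp point (between the pads) lies 19 mm behind it; z points along the fingers, y is the direction in which the jaws open and shut (so a half turn about z gives the same grasp; the last joint's range is limited). The gripper opens to 94 mm and grips with 3 to 60 N. Pads are 16 mm wide; open, the fingers measure 119 mm over their backs; the gripper's body (75 mm by 177 mm) begins 78 mm behind the grasp point.
Start: joints at [1.199, 0.087, 1.371, -0, 1.684, -0.103], TCP at [0.146, 0.53, 0.206] pointing down, gripper open.
Joint ranges: [-3.1, 3.1], [-0.76, 2.03], [0.27, 2.55], [-1.08, 4.22], [0.17, 2.65], [-2.57, 2.57]. Speed limits (rad/s): [2.79, 2.79, 3.14, 3.14, 3.14, 3.14].

## Interface

Orientations are given as a unit quaternion [x, y, z, w].
In Python, from station import bot gives the robot as it stands. The module is installed in compiled form; this text tells all that it offers.
- The arm moves only by the tool drive_tool, never from a script. Its argument "steps" is a list of rows, each an object of numbers: "tx", "ty", "tz": the shift along the tool's x, y, z in cm; "wx", "wy", "wz": the turn, a rotation vector about the tool's x, y, z in rad; "fingers": the closure, from 0 (fully open) to 1 (shut). In form: [{"tx": .., "ty": .., "tz": .., "wx": .., "wy": .., "wz": .., "fingers": ..}, ...]. A call has 1 to 10 rows; each row shifts and turns the commanded pose from where the row before left it, along the tool's axes as they then stand; what a row does not reach is not made up. A row lasts 1/8 s, in which the tool goes at most 62.5 mm and 10.7 degrees, less where a joint would pass 70% of its speed; a pose out of reach is approached as far as the arm can. A call with a gripper value outside its range is refused whole. The fingers move at their own pace and stop on an object; "grip_force" is the grip in N (left out, the last holds). Time passes only in rows, so rows that do not move let the fingers close. It gives the time, the measured TCP pose, the force and the opening at its end, in the units of the state.
- bot.sense(): the state, without advancing time (a new reading comes with each control period).
- bot.get_image(name): name is "scene" or "top"; returns the picture (384x512x3 uint8, red, green, blue); there is no depth.
- bot.camera_params(name): a dict with "intrinsics" (3x3 intrinsics, pixels), "D" ([k1, k2, p1, p2, k3] as OpenCV has them; the pictures are not rectified), "rvec" (rotation vector, rad) and "tvec" (3), from world to camera coordinates, as OpenCV has them. Camera axes: x right, y down, z forward; pixel columns grow to the right and rows downward; lengths in m; the calibration is good to about 2 mm. A picture is of the moment at which its call begins. camera_params takes no time and is no camera call.
- bot.job_done(): hands the job in, once; it reports no verdict.
The state is a dict: "t": time; "joint_pos": joint angles; "qd": joint speeds; "effort": joint torques, N m; "ee_pos": TCP position; "tcp_rot": TCP orientation; "contact_force": force on the tool from outside, world axes, zero at the start; "wrist_torque": the same for the moment, N m; "grip_width": opening from 0.0 (shut) to 1.0 (fully open).
Only numpy, scipy, OpenCV 4.12 (cv2) and the standard library are available. Lean on these libraries where they do the work, as an engineer would, in place of code of your own. Each camera call takes 0.05 s, during which the arm holds its last target. There are 200 camera calls.

## Working session

There is one attempt and no reset: what is moved stays moved. The work goes in short steps, Python scripts to look and compute and a tool call to move; the robot and the scene stay as the last step left them, time stands still between calls to the robot, and variables do not carry over. Pictures are saved under pics/ and viewed, about 8 in all and at most 12, crops included, and the job is handed in when it is done.

Besides the shell and the picture viewer there is one more tool, called after ">>>" as name(argument=value, ...) on one line, values as JSON. drive_tool: Moves the arm, as the interface text tells. Its arguments: {"type":"object","properties":{"steps":{"type":"array"},"grip_force":{"type":"number"}},"required":["steps"]}

```bash
mkdir -p pics; python3 - <<'E'
from station import bot
import cv2
s=bot.sense(); print({k:s[k] for k in('t','ee_pos','tcp_rot','grip_width')})
for n in('scene','top'):
    im=bot.get_image(n); cv2.imwrite(f'pics/{n}0.png',im[:,:,::-1]); 
    cv2.imwrite(f'pics/{n}0b.png',cv2.resize(im[:,:,::-1],(800,600),interpolation=cv2.INTER_CUBIC))
    p=bot.camera_params(n); print(n,p)
E
```

```text
{'t': 0.0, 'ee_pos': array([0.14584638, 0.52974279, 0.20431284]), 'tcp_rot': array([ 1.33991793e-01,  9.90981828e-01, -1.07043140e-03, -2.66043561e-04]), 'grip_width': 1.0026365800259671}
scene {'intrinsics': array([[497.96017164,   0.        , 262.6579986 ],
       [  0.        , 497.96017164, 190.24221338],
       [  0.        ,   0.        ,   1.        ]]), 'D': array([0.00851061, 0.        , 0.        , 0.        , 0.        ]), 'rvec': array([ 1.65121611,  1.71534668, -0.82641411]), 'tvec': array([ 0.00738271, -0.23859695,  1.81687855])}
top {'intrinsics': array([[470.52353494,   0.        , 260.0836223 ],
       [  0.        , 470.52353494, 196.93834312],
       [  0.        ,   0.        ,   1.        ]]), 'D': array([-0.18209868,  0.        ,  0.        ,  0.        ,  0.        ]), 'rvec': array([ 2.14174644, -2.04357888,  0.23834782]), 'tvec': array([0.01452711, 0.54883138, 1.30347332])}
```

View pics/scene0b.png

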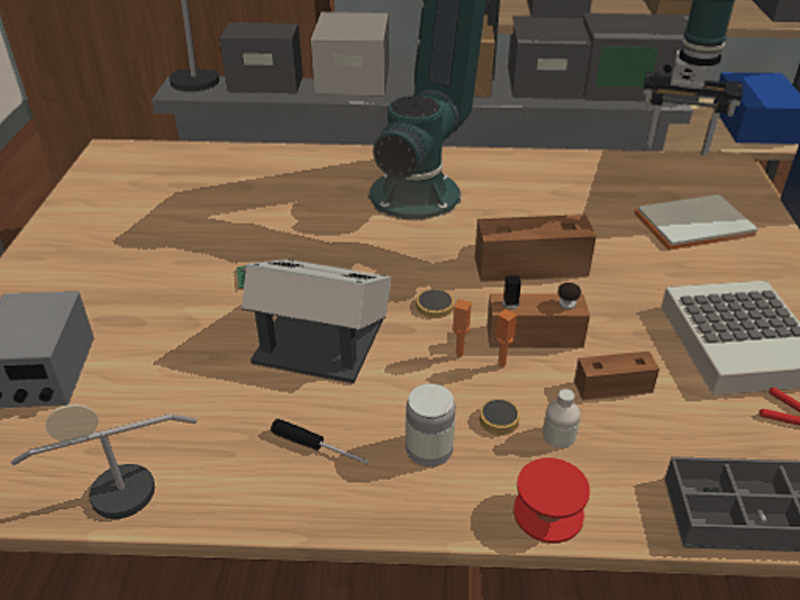

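View pics/top0b.png

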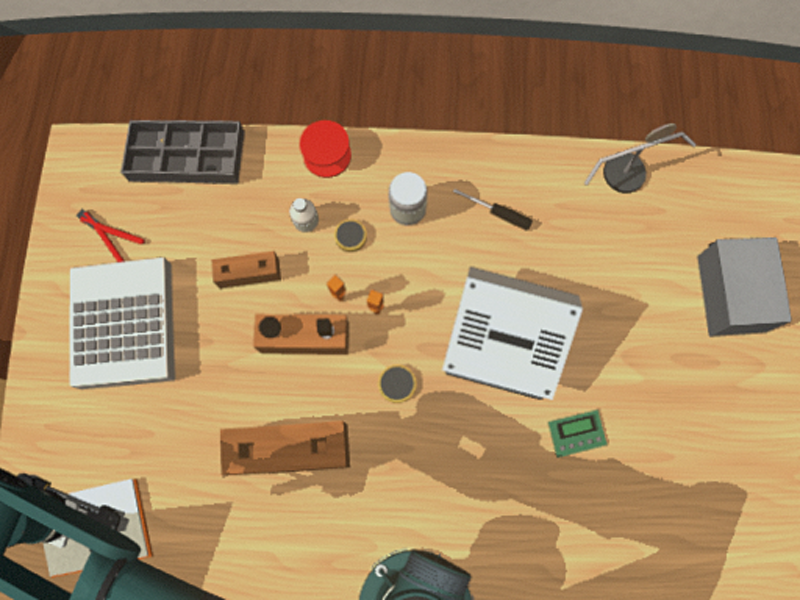

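The scene view shows the drive unit's cover near (315,270) and the rack near (537,320), with the black square grip at (512,290) and the round knob at (569,295). The top view shows the slot at about (511,340) and the square grip at about (326,328). Two orange look-alikes stand at (336,287) and (375,300). Next I'll zoom in for measurement.

```bash
python3 - <<'E'
import cv2,numpy as np
t=cv2.imread('pics/top0.png'); s=cv2.imread('pics/scene0.png')
R=lambda im,x,y,w,h,k:cv2.resize(im[y:y+h,x:x+w],None,fx=k,fy=k,interpolation=cv2.INTER_NEAREST)
a=R(t,155,175,80,60,5); b=R(t,280,168,100,90,4)[:300]; b=R(t,280,170,80,60,5)
b=cv2.resize(t[168:258,280:380],(400,360),interpolation=cv2.INTER_NEAREST)[:300]
b=R(t,280,170,100,75,4); c=R(s,305,170,80,60,5); d=R(s,150,160,100,75,4)
cv2.imwrite('pics/crop1.png',np.vstack([np.hstack([a,b]),np.hstack([c,d])]))
E
```

```text
(no output)
```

View pics/crop1.png

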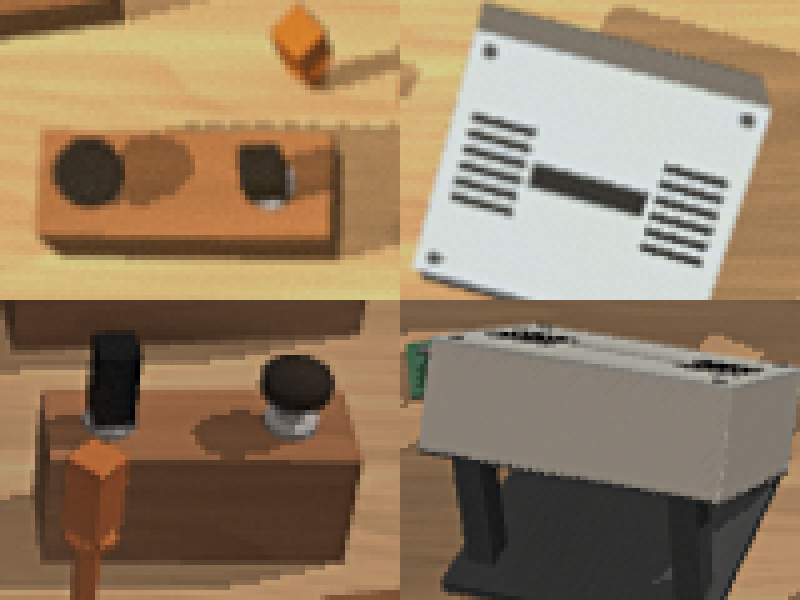

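The crop shows the square grip's dark blob at about (208,210) in top pixels, with the collar to its lower right. The slot runs from about (313,212) to (341,222). Now I'll measure these by masks.

```bash
cat > h.py <<'E'
import cv2,numpy as np
from station import bot
P={n:bot.camera_params(n) for n in('scene','top')}
def cam(n):
    p=P[n];R=cv2.Rodrigues(p['rvec'])[0];return R,-R.T@p['tvec']
def ray(n,uv):
    p=P[n];R,c=cam(n)
    x=cv2.undistortPoints(np.array(uv,float).reshape(-1,1,2),p['intrinsics'],p['D'])[:,0]
    return c,np.c_[x,np.ones(len(x))]@R
def onz(n,uv,z):
    c,d=ray(n,uv);return c+d*((z-c[2])/d[:,2])[:,None]
def proj(n,X):
    p=P[n];return cv2.projectPoints(np.array(X,float).reshape(-1,1,3),p['rvec'],p['tvec'],p['intrinsics'],p['D'])[0][:,0]
def tri(a,b):
    A=np.zeros((3,3));r=np.zeros(3);L=[]
    for n,uv in(('scene',a),('top',b)):
        c,d=ray(n,uv);d=d[0]/np.linalg.norm(d[0]);M=np.eye(3)-np.outer(d,d);A+=M;r+=M@c;L.append((M,c))
    x=np.linalg.solve(A,r);return x,[np.linalg.norm(M@(x-c)) for M,c in L]
def blob(im,box,lo,hi):
    x0,y0,x1,y1=box;m=np.zeros(im.shape[:2],np.uint8)
    m[y0:y1,x0:x1]=cv2.inRange(im[y0:y1,x0:x1],lo,hi)
    n,l,s,c=cv2.connectedComponentsWithStats(m,connectivity=4)
    k=1+np.argmax(s[1:,4]);return (l==k).astype(np.uint8),s[k],c[k]
E
python3 - <<'E'
from h import *
t=cv2.imread('pics/top0.png');s=cv2.imread('pics/scene0.png')
for n in P: print(n,cam(n)[1].round(3))
mt,st,ct=blob(t,(200,200,220,220),(0,0,0),(60,60,60));print(st,ct)
ms,ss,cs=blob(s,(320,172,336,200),(0,0,0),(45,45,45));print(ss,cs)
print('grip tri',tri(cs,ct)); print('grip z.106',onz('top',ct,.106),onz('scene',cs,.106))
print(t[200:220,200:218].sum(2)//3)
ms,ss,cs=blob(t,(165,200,182,220),(0,0,0),(60,60,60));print('knob',ss,cs,onz('top',cs,.105))
m,sl,c=blob(t,(311,205,343,228),(0,0,0),(130,130,130));print(sl,c,'slot c',onz('top',c,.13))
rr=cv2.minAreaRect(np.argwhere(m)[:,::-1].astype(np.float32));print(rr)
b=cv2.boxPoints(rr);b=onz('top',b,.13);print(b.round(4))
# white cover outline
w,sw,cw=blob(t,(275,165,385,262),(180,180,180),(255,255,255));print(sw)
cn=max(cv2.findContours(w,0,1)[0],key=cv2.contourArea);h=cv2.convexHull(cn);q=cv2.approxPolyDP(h,6,True)[:,0];print(q)
E
```

```text
scene [1.575 0.041 0.936]
top [0.229 0.022 1.395]
[203 205   9  10  76] [207.11842105 209.36842105]
[323 176  10  19 174] [327.48275862 185.04597701]
grip tri (array([0.49426185, 0.18597748, 0.10918296]), [np.float64(0.00015182229954262928), np.float64(0.0001518222995426761)])
grip z.106 [[0.49492602 0.18653751 0.106     ]] [[0.49012048 0.18638019 0.106     ]]
[[146 127 125 128 135 143 126 124 126 132 146 144 123 125 130 146 136 123]
 [126 126 127 128 128 128 129 130 129 129 131 132 126 128 128 131 130 126]
 [125 128 130 128 132 127 131 131 131 132 132 130 128 129 129 131 133 130]
 [127 128 124 112 104 105 108 105  98 100 112 128 131 130 129 131 131 129]
 [128 123 107  71  62  62  63  61  56  53  77 112 131 131 128 127 126 123]
 [127 124  94  48  40  41  45  45  42  45  51  90 131 125 110 110 112 103]
 [130 125  92  47  46  45  44  43  47  46  43  64 105 106  92  95  93  94]
 [127 126  92  49  46  44  44  48  49  47  43  41  74  94  91  93  95  94]
 [128 125  95  44  45  46  49  48  48  47  43  37  73 109  96  93  93  96]
 [131 133 109  48  44  49  44  48  52  45  42  41  89 127  97 
[... 535 characters left out ...]
9]
 [126 129 126 129 131 128 127 131 134 131 121 129 128 130 128 132 130 128]
 [130 134 130 131 131 133 130 130 131 131 129 130 130 129 131 129 130 134]
 [134 130 128 130 132 133 129 135 132 135 132 131 137 130 134 130 133 134]]
knob [167 203  12  13 114] [172.53508772 209.20175439] [[0.49088398 0.28483133 0.105     ]]
[312 211  30  13 170] [326.79411765 217.08823529] slot c [[ 0.48363581 -0.14643581  0.13      ]]
((326.6269226074219, 217.0346221923828), (29.293733596801758, 5.700876235961914), 15.255120277404785)
[[ 0.485  -0.1049  0.13  ]
 [ 0.5006 -0.1087  0.13  ]
 [ 0.4825 -0.1872  0.13  ]
 [ 0.4669 -0.1832  0.13  ]]
[ 283  178   89   78 3799]
[[299 178]
 [371 197]
 [353 255]
 [283 236]]
```

```bash
cat >> h.py <<'E'
def frame(psi):
    c,s=np.cos(psi),np.sin(psi);a=np.radians(32);h=np.array([c,s,0])
    x=h*np.cos(a)+[0,0,np.sin(a)];y=np.array([-s,c,0]);return np.c_[x,y,np.cross(x,y)]
def onplane(n,uv,o,R):
    c,d=ray(n,uv);X=c+d*(((o-c)@R[:,2])/(d@R[:,2]))[:,None];return (X-o)@R
E
python3 - <<'E'
from h import *
t=cv2.imread('pics/top0.png');g=cv2.cvtColor(t,cv2.COLOR_BGR2GRAY)
o=np.array([.4836,-.1464,.13])
for deg in(-12,-13,-14):
    R=frame(np.radians(deg))
    q=np.array([[299,178],[371,197],[353,255],[283,236]],float)
    print(deg,(onplane('top',q,o,R)[:,:2]*1e3).round(1).tolist())
R=frame(np.radians(-13))
# profile across and along slot, sampled on cover plane
def samp(X): 
    uv=proj('top',o+X@R.T).astype(np.float32);return cv2.remap(g,uv[:,0],uv[:,1],cv2.INTER_LINEAR)
for lim,ax,other in((110,0,np.arange(-20,21,4)),(120,1,np.arange(-4,5,2))):
    k=np.arange(-lim,lim+1,2.);
    X=np.zeros((len(other),len(k),3));X[...,ax]=k/1e3;X[...,1-ax]=other[:,None]/1e3
    v=samp(X.reshape(-1,3)).reshape(len(other),-1).mean(0);
    print(ax,[(int(a),int(b)) for a,b in zip(k,v) if abs(a)<16 and ax==0 or 30<abs(a)<50 and ax==1 or abs(a)>84 and ax==0 or abs(a)>96])
for y in(-36,-20,20,36):
    k=np.arange(-14,15,1.);X=np.zeros((len(k),3));X[:,0]=k/1e3;X[:,1]=y/1e3
    v=samp(X).astype(float);d=v.max()-v;print(y,'dark centroid x',(d*k).sum()/d.sum(), 'eff width',d.sum()/d.max())
e=onz('top',[[202.6,205.5],[203.15,212.5]],.131);print('grip edge',e.round(4),np.degrees(np.arctan2(*(e[1]-e[0])[:2][::-1])))
E
```

```text
-12 [[88.6, 100.7], [86.7, -100.0], [-90.3, -100.8], [-86.9, 103.5]]
-13 [[86.8, 102.0], [88.4, -98.5], [-88.4, -102.0], [-88.8, 102.2]]
-14 [[85.0, 103.3], [90.1, -97.1], [-86.4, -103.1], [-90.7, 100.9]]
0 [(-110, 178), (-108, 178), (-106, 178), (-104, 179), (-102, 180), (-100, 176), (-98, 157), (-96, 115), (-94, 93), (-92, 116), (-90, 163), (-88, 206), (-86, 221), (-14, 220), (-12, 210), (-10, 177), (-8, 118), (-6, 67), (-4, 52), (-2, 53), (0, 55), (2, 54), (4, 53), (6, 69), (8, 117), (10, 172), (12, 213), (14, 223), (86, 219), (88, 203), (90, 169), (92, 131), (94, 116), (96, 116), (98, 118), (100, 119), (102, 118), (104, 118), (106, 116), (108, 114), (110, 120)]
1 [(-120, 133), (-118, 132), (-116, 132), (-114, 132), (-112, 131), (-110, 130), (-108, 129), (-106, 131), (-104, 147), (-102, 184), (-100, 211), (-98, 220), (-48, 164), (-46, 176), (-44, 206), (-42, 210), (-40, 147), (-38, 75), (-36, 49), (-34, 48), (-32, 53), (32, 54), (34, 51), (36, 49), (38, 58), (40, 97), (42, 160), (44, 198), (46, 196), (48, 169), (98, 219), (100, 218), (102, 210), (104, 195), (106, 184), (108, 181), (110, 182), (112, 183), (114, 183), (116, 183), (118, 183), (120, 183)]
-36 dark centroid x 0.0 eff width 16.795580110497237
-20 dark centroid x 0.0 eff width 16.942528735632184
20 dark centroid x 0.0 eff width 17.482758620689655
36 dark centroid x 0.0 eff width 17.107954545454547
grip edge [[0.5001 0.1967 0.131 ]
 [0.4805 0.1937 0.131 ]] -171.3239047091153
```

```bash
cat >> h.py <<'E'
from scipy.spatial.transform import Rotation as Ro
O=np.array([.4838,-.1455,.13]);CR=frame(np.radians(-13))
def down(yaw): # tool down, tool y at world angle yaw
    y=np.array([np.cos(yaw),np.sin(yaw),0]);z=np.array([0,0,-1.]);return np.c_[np.cross(y,z),y,z]
TC=np.c_[np.cross(CR[:,1],-CR[:,2]),CR[:,1],-CR[:,2]]  # tool on the cover
def delta(p,R):
    s=bot.sense();C=Ro.from_quat(s['tcp_rot']).as_matrix()
    rv=Ro.from_matrix(C.T@R).as_rotvec();d=np.array(p)-s['ee_pos']
    print('rotvec',rv.round(3),'shift cm before rot',(C.T@d*100).round(2),'after rot',(R.T@d*100).round(2))
E
python3 - <<'E'
from h import *
print(TC.round(3))
delta([.4945,.1863,.20],down(np.radians(98.7)))
print(bot.sense()['contact_force'])
t=cv2.imread('pics/top0.png');s=cv2.imread('pics/scene0.png')
E
```

```text
[[-0.826  0.225  0.516]
 [ 0.191  0.974 -0.119]
 [-0.53   0.    -0.848]]
rotvec [-0.002 -0.001 -0.421] shift cm before rot [-42.73 -23.86   0.48] after rot [-29.26 -39.23   0.44]
[0.37311169 0.36858825 0.70186283]
```

>>> drive_tool(steps=[{"tx":-4.27,"ty":-2.39,"fingers":0.3},{"tx":-4.27,"ty":-2.39,"fingers":0.3},{"tx":-4.27,"ty":-2.39,"fingers":0.3},{"tx":-4.27,"ty":-2.39,"fingers":0.3},{"tx":-4.27,"ty":-2.39,"fingers":0.3},{"tx":-4.27,"ty":-2.39,"fingers":0.3},{"tx":-4.27,"ty":-2.39,"fingers":0.3},{"tx":-4.27,"ty":-2.39,"fingers":0.3},{"tx":-4.27,"ty":-2.39,"fingers":0.3},{"tx":-4.27,"ty":-2.39,"fingers":0.3}], grip_force=15)

```text
invalid input at $.steps[0]: expected keys tx, ty, tz, wx, wy, wz, fingers
```

>>> drive_tool(steps=[{"wz":-0.14,"fingers":0.3},{"wz":-0.14,"fingers":0.3},{"wz":-0.14,"fingers":0.3},{"fingers":0.3},{"fingers":0.3}])

```text
invalid input at $.steps[0]: expected keys tx, ty, tz, wx, wy, wz, fingers
```

```bash
python3 - <<'E'
from h import *
s=bot.sense();print(s['t'],s['ee_pos'],s['grip_width'],s['contact_force'])
delta([.4945,.1863,.09],down(np.radians(98.7)))
a=bot.get_image('top')[:,:,::-1];b=bot.get_image('scene')[:,:,::-1]
R=lambda im,x,y,w,h,k:cv2.resize(im[y:y+h,x:x+w],None,fx=k,fy=k,interpolation=cv2.INTER_CUBIC)
cv2.imwrite('pics/c2.png',np.hstack([R(a,155,160,100,120,4),R(b,285,120,100,120,4)]))
E
```

```text
0.1 [0.14591218 0.52979499 0.20443609] 0.9999286650556956 [0.37311169 0.36858825 0.70186283]
rotvec [-0.002 -0.001 -0.421] shift cm before rot [-42.73 -23.83  11.48] after rot [-29.26 -39.23  11.44]
```

View pics/c2.png

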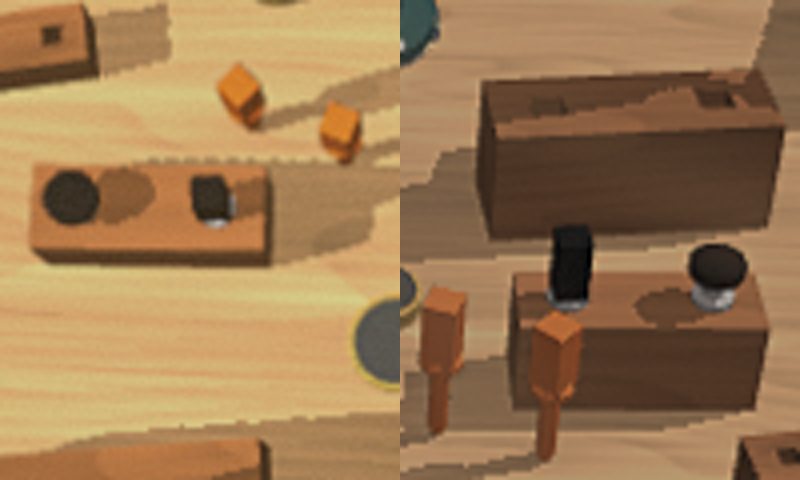

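Both calls were refused because every row needs all the keys, so nothing moved. The picture shows the pins and orange look-alikes unchanged. I'll send the moves again.

>>> drive_tool(steps=[{"tx":-4.27,"ty":-2.39,"tz":0,"wx":0,"wy":0,"wz":0,"fingers":0.3},{"tx":-4.27,"ty":-2.39,"tz":0,"wx":0,"wy":0,"wz":0,"fingers":0.3},{"tx":-4.27,"ty":-2.39,"tz":0,"wx":0,"wy":0,"wz":0,"fingers":0.3},{"tx":-4.27,"ty":-2.39,"tz":0,"wx":0,"wy":0,"wz":0,"fingers":0.3},{"tx":-4.27,"ty":-2.39,"tz":0,"wx":0,"wy":0,"wz":0,"fingers":0.3},{"tx":-4.27,"ty":-2.39,"tz":0,"wx":0,"wy":0,"wz":0,"fingers":0.3},{"tx":-4.27,"ty":-2.39,"tz":0,"wx":0,"wy":0,"wz":0,"fingers":0.3},{"tx":-4.27,"ty":-2.39,"tz":0,"wx":0,"wy":0,"wz":0,"fingers":0.3},{"tx":-4.27,"ty":-2.39,"tz":0,"wx":0,"wy":0,"wz":0,"fingers":0.3},{"tx":-4.27,"ty":-2.39,"tz":0,"wx":0,"wy":0,"wz":0,"fingers":0.3}], grip_force=15)

```text
t: 1.45
ee_pos: [0.4952, 0.1852, 0.2053]
tcp_rot: [0.134, 0.991, 0.0, -0.0]
contact_force: [1.1, 0.6, 0.6]
grip_width: 0.702
```

>>> drive_tool(steps=[{"tx":0,"ty":0,"tz":0,"wx":0,"wy":0,"wz":-0.14,"fingers":0.3},{"tx":0,"ty":0,"tz":0,"wx":0,"wy":0,"wz":-0.14,"fingers":0.3},{"tx":0,"ty":0,"tz":0,"wx":0,"wy":0,"wz":-0.14,"fingers":0.3},{"tx":0,"ty":0,"tz":0,"wx":0,"wy":0,"wz":0,"fingers":0.3},{"tx":0,"ty":0,"tz":0,"wx":0,"wy":0,"wz":0,"fingers":0.3}])

```text
t: 2.08
ee_pos: [0.4942, 0.1865, 0.2053]
tcp_rot: [-0.075, 0.997, 0.0, -0.0]
contact_force: [-0.9, -0.7, 0.7]
grip_width: 0.702
```

```bash
python3 - <<'E'
from h import *
delta([.4945,.1863,.09],down(np.radians(98.7)))
b=bot.get_image('scene')[:,:,::-1]
R=lambda im,x,y,w,h,k:cv2.resize(im[y:y+h,x:x+w],None,fx=k,fy=k,interpolation=cv2.INTER_CUBIC)
cv2.imwrite('pics/c3.png',R(b,265,90,120,150,4))
E
```

```text
rotvec [ 0.    -0.    -0.003] shift cm before rot [-0.03 -0.02 11.53] after rot [-0.03 -0.02 11.53]
```

View pics/c3.png

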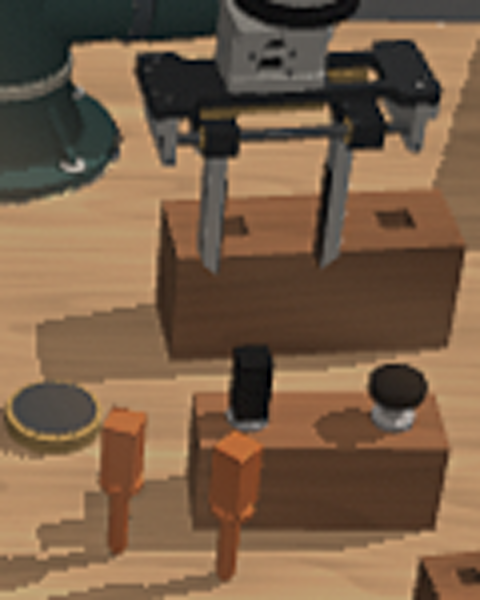

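The fingers straddle the grip, allowing for perspective. I'll descend and close.

>>> drive_tool(steps=[{"tx":0,"ty":0,"tz":3.5,"wx":0,"wy":0,"wz":0,"fingers":0.3},{"tx":0,"ty":0,"tz":3,"wx":0,"wy":0,"wz":0,"fingers":0.3},{"tx":0,"ty":0,"tz":2.5,"wx":0,"wy":0,"wz":0,"fingers":0.3},{"tx":0,"ty":0,"tz":2.5,"wx":0,"wy":0,"wz":0,"fingers":0.3},{"tx":0,"ty":0,"tz":0,"wx":0,"wy":0,"wz":0,"fingers":0.3},{"tx":0,"ty":0,"tz":0,"wx":0,"wy":0,"wz":0,"fingers":1},{"tx":0,"ty":0,"tz":0,"wx":0,"wy":0,"wz":0,"fingers":1},{"tx":0,"ty":0,"tz":0,"wx":0,"wy":0,"wz":0,"fingers":1},{"tx":0,"ty":0,"tz":0,"wx":0,"wy":0,"wz":0,"fingers":1},{"tx":0,"ty":0,"tz":0,"wx":0,"wy":0,"wz":0,"fingers":1}], grip_force=30)

```text
t: 3.38
ee_pos: [0.4946, 0.1863, 0.0909]
tcp_rot: [-0.075, 0.997, -0.0, 0.0]
contact_force: [-0.6, -0.8, 0.9]
grip_width: 0.252
```

>>> drive_tool(steps=[{"tx":0,"ty":0,"tz":-1.5,"wx":0,"wy":0,"wz":0,"fingers":1},{"tx":0,"ty":0,"tz":-2.5,"wx":0,"wy":0,"wz":0,"fingers":1},{"tx":0,"ty":0,"tz":-3,"wx":0,"wy":0,"wz":0,"fingers":1},{"tx":0,"ty":0,"tz":-3.5,"wx":0,"wy":0,"wz":0,"fingers":1},{"tx":0,"ty":0,"tz":-3.5,"wx":0,"wy":0,"wz":0,"fingers":1},{"tx":0,"ty":0,"tz":-3.5,"wx":0,"wy":0,"wz":0,"fingers":1},{"tx":0,"ty":0,"tz":-2.5,"wx":0,"wy":0,"wz":0,"fingers":1},{"tx":0,"ty":0,"tz":-1,"wx":0,"wy":0,"wz":0,"fingers":1},{"tx":0,"ty":0,"tz":0,"wx":0,"wy":0,"wz":0,"fingers":1}])

```text
t: 4.5
ee_pos: [0.4944, 0.1865, 0.3009]
tcp_rot: [-0.076, 0.997, 0.0, 0.0]
contact_force: [-0.1, 0.4, -1.6]
grip_width: 0.255
```

```bash
python3 - <<'E'
from h import *
# pin origin assumed: TCP + (-19-34... ) grasp pt at pin z=34 -> TCP at pin z 15
# target above slot: pin origin at cover z=+0.100 (tip 38mm off), TCP at cover z .115
print(O+CR@[0,0,.115]); delta(O+CR@[0,0,.115],TC)
b=bot.get_image('scene')[:,:,::-1];a=bot.get_image('top')[:,:,::-1]
cv2.imwrite('pics/top_l.png',a);cv2.imwrite('pics/scene_l.png',b)
R=lambda im,x,y,w,h,k:cv2.resize(im[y:y+h,x:x+w],None,fx=k,fy=k,interpolation=cv2.INTER_CUBIC)
cv2.imwrite('pics/c4.png',R(b,285,40,100,150,4))
E
```

```text
[ 0.42442119 -0.13179132  0.22752553]
rotvec [ 0.106 -0.551  0.368] shift cm before rot [ 11.72 -30.41   7.32] after rot [  3.6  -32.59   6.41]
```

View pics/c4.png

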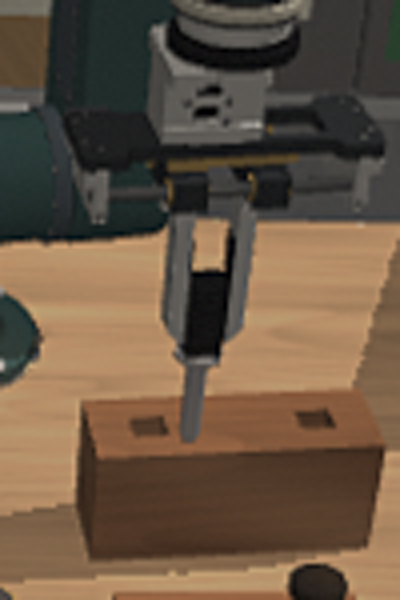

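The pin is held upright and is clear of the rack. I'll move over the slot at this height, then tilt.

>>> drive_tool(steps=[{"tx":1.0,"ty":-2.6,"tz":0,"wx":0,"wy":0,"wz":0,"fingers":1},{"tx":1.3,"ty":-3.4,"tz":0,"wx":0,"wy":0,"wz":0,"fingers":1},{"tx":1.3,"ty":-3.4,"tz":0,"wx":0,"wy":0,"wz":0,"fingers":1},{"tx":1.3,"ty":-3.4,"tz":0,"wx":0,"wy":0,"wz":0,"fingers":1},{"tx":1.3,"ty":-3.4,"tz":0,"wx":0,"wy":0,"wz":0,"fingers":1},{"tx":1.3,"ty":-3.4,"tz":0,"wx":0,"wy":0,"wz":0,"fingers":1},{"tx":1.3,"ty":-3.4,"tz":0,"wx":0,"wy":0,"wz":0,"fingers":1},{"tx":1.3,"ty":-3.4,"tz":0,"wx":0,"wy":0,"wz":0,"fingers":1},{"tx":1.0,"ty":-2.4,"tz":0,"wx":0,"wy":0,"wz":0,"fingers":1},{"tx":0.6,"ty":-1.6,"tz":0,"wx":0,"wy":0,"wz":0,"fingers":1}])

```text
t: 5.85
ee_pos: [0.4234, -0.1326, 0.2988]
tcp_rot: [-0.075, 0.997, 0.001, -0.001]
contact_force: [0.4, 0.2, -2.3]
grip_width: 0.253
```

>>> drive_tool(steps=[{"tx":0,"ty":0,"tz":0,"wx":0.0177,"wy":-0.0918,"wz":0.0613,"fingers":1},{"tx":0,"ty":0,"tz":0,"wx":0.0177,"wy":-0.0918,"wz":0.0613,"fingers":1},{"tx":0,"ty":0,"tz":0,"wx":0.0177,"wy":-0.0918,"wz":0.0613,"fingers":1},{"tx":0,"ty":0,"tz":0,"wx":0.0177,"wy":-0.0918,"wz":0.0613,"fingers":1},{"tx":0,"ty":0,"tz":0,"wx":0.0177,"wy":-0.0918,"wz":0.0613,"fingers":1},{"tx":0,"ty":0,"tz":0,"wx":0.0177,"wy":-0.0918,"wz":0.0613,"fingers":1},{"tx":0,"ty":0,"tz":0,"wx":0,"wy":0,"wz":0,"fingers":1},{"tx":0,"ty":0,"tz":0,"wx":0,"wy":0,"wz":0,"fingers":1}])

```text
t: 6.85
ee_pos: [0.4243, -0.1317, 0.2998]
tcp_rot: [0.108, 0.956, -0.031, 0.272]
contact_force: [-0.1, 0.7, -1.6]
grip_width: 0.254
```

```bash
python3 - <<'E'
from h import *
print('lift: tip expected px',proj('scene',[.4944,.1865,.224]),'seen 332.2 149.5')
delta(O+CR@[0,0,.082],TC)
s=bot.sense();print(s['contact_force'],s['wrist_torque'])
b=bot.get_image('scene')[:,:,::-1];a=bot.get_image('top')[:,:,::-1]
cv2.imwrite('pics/top_o.png',a);cv2.imwrite('pics/scene_o.png',b)
R=lambda im,x,y,w,h,k:cv2.resize(im[y:y+h,x:x+w],None,fx=k,fy=k,interpolation=cv2.INTER_CUBIC)
cv2.imwrite('pics/c5.png',np.hstack([R(b,150,80,100,150,4),R(a,275,150,100,150,4)]))
E
```

```text
lift: tip expected px [[331.62876902 149.82975972]] seen 332.2 149.5
rotvec [-0.    -0.003  0.001] shift cm before rot [ 3.79 -0.    9.45] after rot [ 3.82 -0.01  9.44]
[-0.08940495  0.71100651 -1.55359725] [ 0.07516612  0.41549601 -0.02523255]
```

View pics/c5.png

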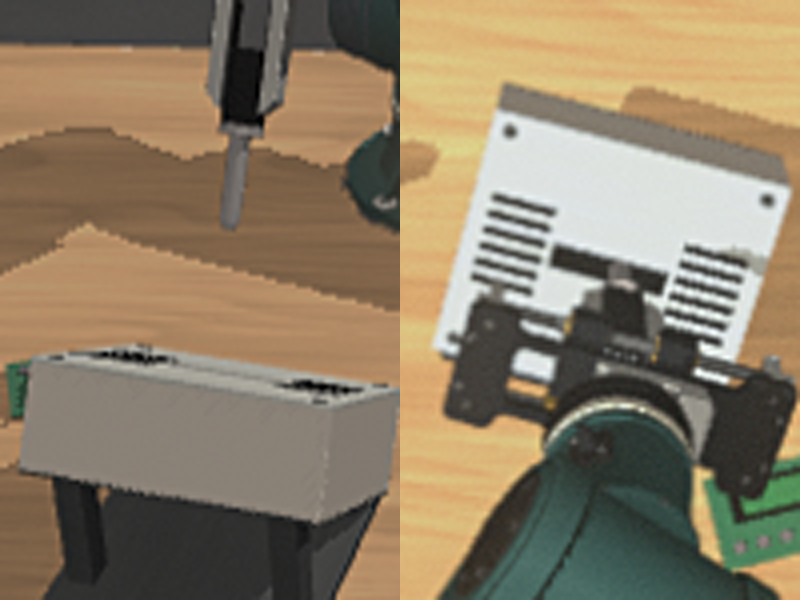

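The pin is over the slot, with its tip at about (330,217) in top pixels. I'll bring it close to the cover and check the alignment numerically.

>>> drive_tool(steps=[{"tx":1.3,"ty":0,"tz":0,"wx":0,"wy":0,"wz":0,"fingers":1},{"tx":1.4,"ty":0,"tz":0,"wx":0,"wy":0,"wz":0,"fingers":1},{"tx":1.1,"ty":0,"tz":1.4,"wx":0,"wy":0,"wz":0,"fingers":1},{"tx":0,"ty":0,"tz":2.5,"wx":0,"wy":0,"wz":0,"fingers":1},{"tx":0,"ty":0,"tz":2.5,"wx":0,"wy":0,"wz":0,"fingers":1},{"tx":0,"ty":0,"tz":2,"wx":0,"wy":0,"wz":0,"fingers":1},{"tx":0,"ty":0,"tz":1,"wx":0,"wy":0,"wz":0,"fingers":1},{"tx":0,"ty":0,"tz":0,"wx":0,"wy":0,"wz":0,"fingers":1},{"tx":0,"ty":0,"tz":0,"wx":0,"wy":0,"wz":0,"fingers":1}])

```text
t: 8.07
ee_pos: [0.4415, -0.1359, 0.2016]
tcp_rot: [0.109, 0.955, -0.032, 0.274]
contact_force: [-0.4, -0.2, -2.2]
grip_width: 0.253
```

```bash
cat >> h.py <<'E'
def st():
    s=bot.sense();p=(s['ee_pos']-O)@CR*1e3;print('t',round(s['t'],2),'TCP cover mm',p.round(1),'tip',(p-[0,0,77]).round(1),'F cover',(s['contact_force']@CR).round(1),'M',(s['wrist_torque']@CR).round(2),'grip',round(s['grip_width'],3));return s
E
python3 - <<'E'
from h import *
s=st(); delta(O+CR@[0,0,.082],TC)
C=Ro.from_quat(s['tcp_rot']).as_matrix();e=s['ee_pos']
b=bot.get_image('scene')[:,:,::-1].copy();a=bot.get_image('top')[:,:,::-1].copy()
pts=[e+C[:,2]*k for k in(.015,.077)]
R=lambda im,x,y,k:cv2.resize(im[y:y+50,x:x+66],None,fx=k,fy=k,interpolation=cv2.INTER_CUBIC)
out=[]
for n,im in(('scene',b),('top',a)):
    pr=proj(n,pts);x,y=(pr[1]-[33,28]).astype(int);r=R(im,x,y,6)
    for q in pr: cv2.circle(r,tuple(int(v) for v in (q-[x,y]+.5)*6),3,(0,0,255),1)
    out.append(r);print(n,pr,x,y)
cv2.imwrite('pics/c6.png',np.hstack(out))
E
```

```text
t 8.07 TCP cover mm [ 1.2 -0.2 83.7] tip [ 1.2 -0.2  6.7] F cover [-1.4 -0.3 -1.7] M [-0.02  0.51  0.01] grip 0.253
rotvec [-0.001  0.001  0.001] shift cm before rot [0.12 0.02 0.17] after rot [0.12 0.02 0.17]
scene [[209.2972612  148.44969921]
 [206.31938527 171.0168038 ]] 173 143
top [[326.3217581  225.54880223]
 [326.6506416  217.4667139 ]] 293 189
```

View pics/c6.png

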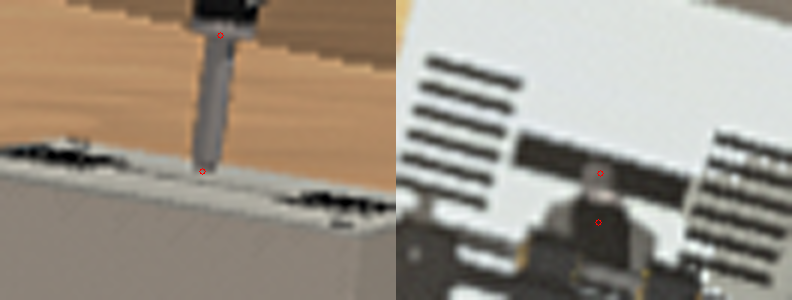

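The projected axis (red) matches the seen pin, and the tip sits over the slot. I'll shift to one end, go through the flap to 8 mm short of the sled, and check the force.

>>> drive_tool(steps=[{"tx":0.1,"ty":-1.4,"tz":0,"wx":0,"wy":0,"wz":0,"fingers":1},{"tx":0,"ty":-1.4,"tz":0,"wx":0,"wy":0,"wz":0,"fingers":1},{"tx":0,"ty":0,"tz":0,"wx":0,"wy":0,"wz":0,"fingers":1},{"tx":0,"ty":0,"tz":0.5,"wx":0,"wy":0,"wz":0,"fingers":1},{"tx":0,"ty":0,"tz":0.5,"wx":0,"wy":0,"wz":0,"fingers":1},{"tx":0,"ty":0,"tz":0.5,"wx":0,"wy":0,"wz":0,"fingers":1},{"tx":0,"ty":0,"tz":0.5,"wx":0,"wy":0,"wz":0,"fingers":1},{"tx":0,"ty":0,"tz":0.4,"wx":0,"wy":0,"wz":0,"fingers":1},{"tx":0,"ty":0,"tz":0,"wx":0,"wy":0,"wz":0,"fingers":1},{"tx":0,"ty":0,"tz":0,"wx":0,"wy":0,"wz":0,"fingers":1}])

```text
t: 9.43
ee_pos: [0.4467, -0.1657, 0.1797]
tcp_rot: [0.109, 0.955, -0.031, 0.273]
contact_force: [-0.2, 0.8, -1.9]
grip_width: 0.251
```

```bash
python3 -c "
from h import *
st();delta(O+CR@[0,0,.082],TC)"
```

```text
t 9.43 TCP cover mm [ -0.5 -28.   58.9] tip [ -0.5 -28.  -18.1] F cover [-1.3  0.8 -1.4] M [ 0.01  0.46 -0.  ] grip 0.251
rotvec [-0.001 -0.001  0.   ] shift cm before rot [-0.05  2.8  -2.31] after rot [-0.05  2.8  -2.31]
```

>>> drive_tool(steps=[{"tx":0,"ty":0,"tz":0.3,"wx":0,"wy":0,"wz":0,"fingers":1},{"tx":0,"ty":0,"tz":0.3,"wx":0,"wy":0,"wz":0,"fingers":1},{"tx":0,"ty":0,"tz":0.2,"wx":0,"wy":0,"wz":0,"fingers":1},{"tx":0,"ty":0,"tz":0.2,"wx":0,"wy":0,"wz":0,"fingers":1},{"tx":0,"ty":0,"tz":0,"wx":0,"wy":0,"wz":0,"fingers":1}])

```text
t: 10.05
ee_pos: [0.4517, -0.1669, 0.1729]
tcp_rot: [0.108, 0.955, -0.032, 0.274]
contact_force: [-8.6, 1.7, 5.8]
grip_width: 0.252
```

```bash
python3 -c "
from h import *
st()"
```

```text
t 10.05 TCP cover mm [  0.3 -28.   50.5] tip [  0.3 -28.  -26.5] F cover [-4.4 -0.2  9.5] M [0.22 1.34 0.01] grip 0.252
```

Contact with the sled at about 10 N. I'll slide along the slot in short strokes and watch for the normal force to drop.

>>> drive_tool(steps=[{"tx":0,"ty":0.2,"tz":0,"wx":0,"wy":0,"wz":0,"fingers":1},{"tx":0,"ty":0.2,"tz":0,"wx":0,"wy":0,"wz":0,"fingers":1},{"tx":0,"ty":0.2,"tz":0,"wx":0,"wy":0,"wz":0,"fingers":1},{"tx":0,"ty":0,"tz":0,"wx":0,"wy":0,"wz":0,"fingers":1}])

```text
t: 10.55
ee_pos: [0.4535, -0.1629, 0.1736]
tcp_rot: [0.108, 0.955, -0.034, 0.275]
contact_force: [-5.6, -1.2, 4.5]
grip_width: 0.252
```

```bash
python3 -c "
from h import *
st()"
```

```text
t 10.55 TCP cover mm [  1.3 -23.8  50.5] tip [  1.3 -23.8 -26.5] F cover [-2.  -2.4  6.6] M [-0.86  0.77  0.03] grip 0.252
```

>>> drive_tool(steps=[{"tx":0,"ty":0.2,"tz":0,"wx":0,"wy":0,"wz":0,"fingers":1},{"tx":0,"ty":0.2,"tz":0,"wx":0,"wy":0,"wz":0,"fingers":1},{"tx":0,"ty":0.2,"tz":0,"wx":0,"wy":0,"wz":0,"fingers":1},{"tx":0,"ty":0,"tz":0,"wx":0,"wy":0,"wz":0,"fingers":1}])

```text
t: 11.05
ee_pos: [0.4553, -0.1566, 0.1736]
tcp_rot: [0.108, 0.955, -0.033, 0.275]
contact_force: [-4.9, -1.9, 5.3]
grip_width: 0.25
```

```bash
python3 -c "
from h import *
st()"
```

```text
t 11.05 TCP cover mm [  1.6 -17.2  50.3] tip [  1.6 -17.2 -26.7] F cover [-0.9 -2.9  6.8] M [-0.92  0.38 -0.08] grip 0.25
```

>>> drive_tool(steps=[{"tx":0.1,"ty":0.2,"tz":0,"wx":0,"wy":0,"wz":0,"fingers":1},{"tx":0,"ty":0.2,"tz":0,"wx":0,"wy":0,"wz":0,"fingers":1},{"tx":0,"ty":0.2,"tz":0,"wx":0,"wy":0,"wz":0,"fingers":1},{"tx":0,"ty":0,"tz":0,"wx":0,"wy":0,"wz":0,"fingers":1}])

```text
t: 11.55
ee_pos: [0.4548, -0.1482, 0.1695]
tcp_rot: [0.108, 0.956, -0.03, 0.273]
contact_force: [-0.4, 0.0, -1.6]
grip_width: 0.254
```

```bash
python3 -c "
from h import *
st()"
```

```text
t 11.55 TCP cover mm [-2.5 -9.1 48.1] tip [ -2.5  -9.1 -28.9] F cover [-1.2 -0.1 -1.2] M [0.04 0.3  0.01] grip 0.254
```

The normal force dropped to the free baseline at y ≈ -9, so the nose is in the hole. I'll recentre in x and go 4 mm deeper.

>>> drive_tool(steps=[{"tx":-0.2,"ty":0,"tz":0,"wx":0,"wy":0,"wz":0,"fingers":1},{"tx":0,"ty":0,"tz":0.2,"wx":0,"wy":0,"wz":0,"fingers":1},{"tx":0,"ty":0,"tz":0.2,"wx":0,"wy":0,"wz":0,"fingers":1},{"tx":0,"ty":0,"tz":0,"wx":0,"wy":0,"wz":0,"fingers":1}])

```text
t: 12.05
ee_pos: [0.4586, -0.1499, 0.1678]
tcp_rot: [0.109, 0.955, -0.031, 0.273]
contact_force: [-0.5, -0.5, -2.1]
grip_width: 0.256
```

```bash
python3 -c "
from h import *
st()"
```

```text
t 12.05 TCP cover mm [  0.1 -10.   44.6] tip [  0.1 -10.  -32.4] F cover [-1.4 -0.6 -1.6] M [0.01 0.49 0.03] grip 0.256
```

>>> drive_tool(steps=[{"tx":0,"ty":0,"tz":0.2,"wx":0,"wy":0,"wz":0,"fingers":1},{"tx":0,"ty":0,"tz":0.2,"wx":0,"wy":0,"wz":0,"fingers":1},{"tx":0,"ty":0,"tz":0.2,"wx":0,"wy":0,"wz":0,"fingers":1},{"tx":0,"ty":0,"tz":0,"wx":0,"wy":0,"wz":0,"fingers":1}])

```text
t: 12.55
ee_pos: [0.4618, -0.1507, 0.1629]
tcp_rot: [0.109, 0.955, -0.031, 0.273]
contact_force: [0.1, -0.3, -1.6]
grip_width: 0.252
```

```bash
python3 -c "
from h import *
st()"
```

```text
t 12.55 TCP cover mm [  0.2 -10.   38.7] tip [  0.2 -10.  -38.3] F cover [-0.7 -0.2 -1.5] M [-0.03  0.53  0.04] grip 0.252
```

>>> drive_tool(steps=[{"tx":0,"ty":0,"tz":0.3,"wx":0,"wy":0,"wz":0,"fingers":1},{"tx":0,"ty":0,"tz":0.3,"wx":0,"wy":0,"wz":0,"fingers":1},{"tx":0,"ty":0,"tz":0.3,"wx":0,"wy":0,"wz":0,"fingers":1},{"tx":0,"ty":0,"tz":0.3,"wx":0,"wy":0,"wz":0,"fingers":1},{"tx":0,"ty":0,"tz":0.3,"wx":0,"wy":0,"wz":0,"fingers":1},{"tx":0,"ty":0,"tz":0.3,"wx":0,"wy":0,"wz":0,"fingers":1},{"tx":0,"ty":0,"tz":0,"wx":0,"wy":0,"wz":0,"fingers":1}])

```text
t: 13.42
ee_pos: [0.4711, -0.1528, 0.1475]
tcp_rot: [0.109, 0.955, -0.031, 0.273]
contact_force: [0.7, 0.1, -2.1]
grip_width: 0.252
```

```bash
python3 -c "
from h import *
st()"
```

```text
t 13.43 TCP cover mm [  0.2 -10.   20.6] tip [  0.2 -10.  -56.4] F cover [-0.5  0.3 -2.1] M [-0.07  0.52  0.02] grip 0.252
```

>>> drive_tool(steps=[{"tx":0,"ty":0,"tz":0.2,"wx":0,"wy":0,"wz":0,"fingers":1},{"tx":0,"ty":0,"tz":0.2,"wx":0,"wy":0,"wz":0,"fingers":1},{"tx":0,"ty":0,"tz":0.1,"wx":0,"wy":0,"wz":0,"fingers":1},{"tx":0,"ty":0,"tz":0.1,"wx":0,"wy":0,"wz":0,"fingers":1},{"tx":0,"ty":0,"tz":0.1,"wx":0,"wy":0,"wz":0,"fingers":1},{"tx":0,"ty":0,"tz":0,"wx":0,"wy":0,"wz":0,"fingers":1}])

```text
t: 14.18
ee_pos: [0.4736, -0.1535, 0.1445]
tcp_rot: [0.108, 0.956, -0.032, 0.273]
contact_force: [-21.0, 5.8, 14.8]
grip_width: 0.258
```

```bash
python3 -c "
from h import *
st()"
```

```text
t 14.18 TCP cover mm [  0.8 -10.1  16.6] tip [  0.8 -10.1 -60.4] F cover [-10.7   1.   24.1] M [ 0.18  2.18 -0.  ] grip 0.258
```

The collar seats at about 24 N. The reading has the same 1.5 mm offset as at the sled contact, so it is home. I'll relax the press and let go.

>>> drive_tool(steps=[{"tx":0,"ty":0,"tz":-0.2,"wx":0,"wy":0,"wz":0,"fingers":1},{"tx":0,"ty":0,"tz":0,"wx":0,"wy":0,"wz":0,"fingers":1},{"tx":0,"ty":0,"tz":0,"wx":0,"wy":0,"wz":0,"fingers":0.4},{"tx":0,"ty":0,"tz":0,"wx":0,"wy":0,"wz":0,"fingers":0.4},{"tx":0,"ty":0,"tz":0,"wx":0,"wy":0,"wz":0,"fingers":0.4},{"tx":0,"ty":0,"tz":0,"wx":0,"wy":0,"wz":0,"fingers":0.4},{"tx":0,"ty":0,"tz":-1,"wx":0,"wy":0,"wz":0,"fingers":0.4}])

```text
t: 15.05
ee_pos: [0.468, -0.1519, 0.1514]
tcp_rot: [0.109, 0.956, -0.031, 0.272]
contact_force: [0.3, -1.0, 0.1]
grip_width: 0.6
```

>>> drive_tool(steps=[{"tx":0,"ty":0,"tz":-2,"wx":0,"wy":0,"wz":0,"fingers":0.4},{"tx":0,"ty":0,"tz":-3,"wx":0,"wy":0,"wz":0,"fingers":0.4},{"tx":0,"ty":0,"tz":-3,"wx":0,"wy":0,"wz":0,"fingers":0.4},{"tx":0,"ty":0,"tz":-3,"wx":0,"wy":0,"wz":0,"fingers":0.4},{"tx":0,"ty":0,"tz":0,"wx":0,"wy":0,"wz":0,"fingers":0.4},{"tx":0,"ty":0,"tz":0,"wx":0,"wy":0,"wz":0,"fingers":0.4}])

```text
t: 15.8
ee_pos: [0.4117, -0.1391, 0.2447]
tcp_rot: [0.109, 0.955, -0.031, 0.273]
contact_force: [0.4, -0.0, -0.7]
grip_width: 0.597
```

```bash
python3 - <<'E'
from h import *
st()
out=[]
b={n:bot.get_image(n)[:,:,::-1].copy() for n in('scene','top')}
for n in b:
    pr=proj(n,[O+CR@[0,-.010,k] for k in(0,.006,.056)]);x,y=(pr[1]-[40,40]).astype(int)
    r=cv2.resize(b[n][y:y+80,x:x+80],None,fx=5,fy=5,interpolation=cv2.INTER_CUBIC)
    for q in pr: cv2.circle(r,tuple(int(v) for v in (q-[x,y]+.5)*5),3,(0,0,255),1)
    out.append(r)
cv2.imwrite('pics/c7.png',np.hstack(out))
E
```

```text
t 15.8 TCP cover mm [ -0.   -9.9 135.3] tip [-0.  -9.9 58.3] F cover [-0.1  0.1 -0.8] M [-0.02  0.25  0.05] grip 0.597
```

View pics/c7.png

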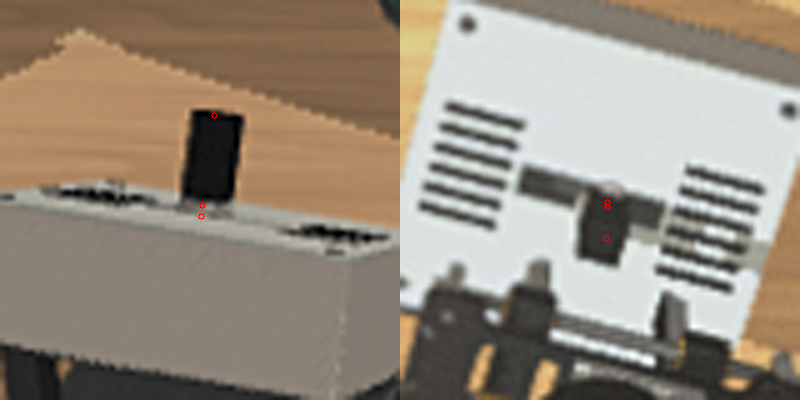

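The pin stands in the slot, with the collar at the cover in both views and the fingers clear. I'll do a numeric check of the seating height from the grip's centroid, plus a tilt check.

```bash
python3 - <<'E'
from h import *
b={n:bot.get_image(n)[:,:,::-1].copy() for n in('scene','top')};c={};m={}
for n,T in(('scene',45),('top',75)):
    pr=proj(n,[O+CR@[x,y-.010,z] for x in(-.012,.012) for y in(-.012,.012) for z in(.006,.056)]);
    lo=(pr.min(0)-2).astype(int);hi=(pr.max(0)+3).astype(int)
    m[n],s,c[n]=blob(b[n],(*lo,*hi),(0,0,0),(T,T,T))
    h=cv2.convexHull(np.round(pr*16).astype(np.int32));H=np.zeros((384*16,512*16),np.uint8);cv2.fillConvexPoly(H,h,1);M=cv2.moments(h)
    print(n,s,c[n],'hull predicted',M['m10']/M['m00']/16,M['m01']/M['m00']/16,'area',M['m00']/256)
x,e=tri(c['scene'],c['top']);print('grip centre in cover mm (want 0,-10,31)',((x-O)@CR*1e3).round(1),e)
t0=cv2.imread('pics/top0.png');s0=cv2.imread('pics/scene0.png')
d=cv2.absdiff(b['scene'],s0).max(2);n,l,st_,_=cv2.connectedComponentsWithStats((d>50).astype(np.uint8));print('changed scene',[list(r) for r in st_[1:] if r[4]>15])
E
```

```text
scene [200 152  11  18 168] [205.13095238 160.82142857] hull predicted 204.20587319410822 161.67885806588188 area 212.205078125
top [325 216  13  15 128] [330.140625  222.6328125] hull predicted 329.9316771560843 222.04115602676794 area 147.09765625
grip centre in cover mm (want 0,-10,31) [-1.4 -9.7 33.4] [np.float64(0.0013374403271616815), np.float64(0.0013374403271616895)]
changed scene [[np.int32(207), np.int32(0), np.int32(40), np.int32(41), np.int32(967)], [np.int32(266), np.int32(0), np.int32(44), np.int32(62), np.int32(1748)], [np.int32(319), np.int32(0), np.int32(20), np.int32(22), np.int32(269)], [np.int32(438), np.int32(0), np.int32(32), np.int32(26), np.int32(556)], [np.int32(258), np.int32(6), np.int32(11), np.int32(5), np.int32(33)], [np.int32(310), np.int32(34), np.int32(5), np.int32(16), np.int32(22)], [np.int32(452), np.int32(35), np.int32(9), np.int32(7), np.int32(36)], [np.int32(344), np.int32(37), np.int32(7), np.int32(8), np.int32(40)], [np.int32(433), np.int32(37), np.int32(6), np.int32(10), np.int32(31)], [np.int32(218), np.int32(41), np.int32(15), np.int32(6), 
[... 1429 characters left out ...]
.int32(30), np.int32(1045)], [np.int32(184), np.int32(109), np.int32(12), np.int32(6), np.int32(34)], [np.int32(73), np.int32(115), np.int32(85), np.int32(43), np.int32(1187)], [np.int32(135), np.int32(130), np.int32(53), np.int32(14), np.int32(293)], [np.int32(134), np.int32(139), np.int32(142), np.int32(54), np.int32(2763)], [np.int32(187), np.int32(142), np.int32(29), np.int32(8), np.int32(112)], [np.int32(283), np.int32(157), np.int32(21), np.int32(11), np.int32(87)], [np.int32(23), np.int32(158), np.int32(116), np.int32(57), np.int32(2379)], [np.int32(320), np.int32(179), np.int32(14), np.int32(20), np.int32(174)], [np.int32(274), np.int32(220), np.int32(12), np.int32(7), np.int32(64)]]
```

```bash
python3 -c "
from station import bot
print(bot.job_done())"
```

```text
the job is handed in; nothing more can be done
None
```

The square-grip pin is in the sled's hidden hole with its collar down on the cover. I let go of it and handed the job in at about 16 s. No verdict was reported.

**What I did:** I took the pin from the rack and tilted it 32° to stand square to the cover. It went through the slot near the -y end and touched the sled at about 10 N. I slid it along the slot until the force dropped at about y = -10 mm, then pushed it home, where the collar stopped at about 24 N. I then released it and drew back along the pin's axis.

**Checks that agreed:**
- The tool moved 33.8 mm between touching the sled and the collar seating; 34 mm was expected.
- The final picture shows the collar at the cover and the fingers clear. The remaining force readings are sensor noise.

**Check that disagreed slightly:** Locating the grip from the two cameras put its centre at (-1.4, -9.7, 33.4) mm in the cover frame. I expected about (0, -10, 31), so it reads 2.4 mm high. The same method also read about 3 mm high while the pin stood in the rack, so I put it down to camera and mask bias.

**Not measured:** I did not measure the final tilt of the pin on its own. I compared the scene view before and after the job. The changes seemed to come from the arm, shadows and the moved pin, but I did not check each bystander one by one.

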